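# Shut the pastry case

## Task

The clear pastry case has been left open after refilling: with the fingertips, gently push the tray of buns fully home into the case, and only then push the raised clear flap over and down until it is fully shut. Do not grip or lift anything, don't let the tray bang or the flap slam, and leave the jam jar, the card stand and the tongs where they are.

Things in the scene. Friction and masses are not known exactly. Their poses are not given: they have to be found in the camera images.
- pastry_case: countertop pastry case, fixed: wooden base 290 (x) x 370 (y) x 30 mm high; clear sides, back and roof with aluminium trim. Origin: centre of the underside, on the counter. Open front along its -x (to the robot), z up. Base front face at x = -145 mm; flat roof from x = -20 to +145 mm, top at z = 164; ahead of it the sides (y = +-185) slope down to z = 60 at the front
- tray (a joint): how far the bun tray sticks out of the case, m: 0 = fully home (at its stop), positive = out along the case's -x, at most 0.12; starts 0.03 to 0.075 out. It slides straight on runners, resists with about 2.5 N and stays where it is left
- tray_front (a point): centre of the outer front face of the black sheet-pan tray (241 mm in x, 330 wide in y, rim 25 high, walls 2.5; 12 buns up to 45 mm above its underside). The face is upright, square to the case's x, z = 32 to 57 mm above the counter, with free counter ahead of it. When home it lies 143 mm ahead (-x) of the case's origin, 2 mm inside the base's front face. Axes as the case's
- flap (a joint): angle of the clear flap, rad: 0 = shut (at its stop), sloping from the hinge forwards and down 0.692 below level; 0.692 = level, pointing to -x; 2.26 = straight up; at most 2.3. Starts at 1.85 to 2.2: up, leaning towards the robot. Stiff hinge (0.5 N m, flap 0.33 kg): stays at any angle, moves at 3 to 8 N
- flap_edge (a point): middle of the flap's free edge, 154 mm from the hinge line. Flap 160 mm long, 370 wide: 3 mm clear pane, aluminium strips, along the edge a dark wooden finger rail 12 mm wide, 9 mm proud of the pane's outer face. Axes: +x to the hinge, y along the edge, +z out of the outer face (up-front when shut, away from the robot when standing); z = 0 is the pane's inner side. Push on the outer face to shut
- flap_hinge (a point): middle of the flap's hinge line, along the case's y at the roof's front edge: 20 mm ahead (-x) of the case's origin, 168 mm above the counter. The plane of the pane's inner side passes through this line
- jam_jar: jam jar with a yellow cap, 64 mm in diameter, 85 mm high, standing beside the case; origin at the centre of its underside. To be left alone
- card_stand: blank price card in a dark wooden block 35 x 75 x 20 mm, 75 mm high in all, beside the case; origin at the centre of the underside. To be left alone
- tongs: bread tongs lying flat on the counter beside the case, 230 x 42 x 22 mm, long side along their x; origin at the middle, on the counter. To be left alone

How it is judged:
By the outcome, as a careful person would: the job done as asked, in the order asked, and still so for the second after the job is handed in, with the robot touching nothing.
It also fails if it takes over 54 s, if anything falls off the work surface, if the arm or the gripper's body presses on something with over 40 N, if the wrist force passes 120 N, or if a joint passes its speed limit or range.

## Robot

A 7-joint arm with a two-finger parallel gripper is mounted at the origin on the work surface. World frame = base frame: x ahead of the robot, y to its left, z up, the work surface at z = 0. Lengths are in m, angles in rad, forces in N, time in s.
With the tool pointing down it reaches from about 0.35 to 0.9 m from the base axis. Payload 8.1 kg.
Tool frame: the origin (TCP) lies at the centre of the arm's flange, where the gripper is bolted on; the fingertips stand 178 mm ahead of it and the grasp point (between the pads) lies 159 mm ahead of it; z points along the fingers, y is the line along which they close (so a half turn about z gives the same grasp; the last joint's range is limited). The gripper opens to 92 mm and grips with 3 to 60 N. Pads are 19 mm wide; open, the fingers measure 130 mm over their backs; the gripper's body (75 mm by 190 mm) begins 47 mm behind the grasp point.
Start: joints at [-1.312, 0.434, 0.025, 1.573, -0.012, 1.134, -0.075], TCP at [0.221, 0.585, 0.405] pointing down, gripper open.
Joint ranges: [-2.62, 2.62], [-0.44, 2.09], [-1.27, 1.32], [0.08, 2.57], [-1.32, 4.46], [0.12, 2], [-2.74, 2.74]. Speed limits (rad/s): [2.22, 2.22, 3.01, 3.01, 3.14, 3.14, 3.14].

## Interface

Orientations are given as a rotation vector (axis times angle).
In Python, from cell import arm gives the robot as it stands. The module is installed in compiled form; this text tells all that it offers.
- The arm moves only by the shell command python3 -m inch 'ROWS' [FORCE]. ROWS is text: rows parted by semicolons, each of 5 numbers parted by spaces: the shift along the tool's x, y, z in m, then the turn about the tool's z in rad, then the finger opening in m, from 0 to 0.0918. In form: x y z roll fingers; .... A call has 1 to 5 rows; each row is the pose to reach, as a shift and turn from the pose commanded when the call began, along the tool's axes at that moment; what a row does not reach only later rows make up. A row lasts 1/10 s, in which the tool goes at most 50 mm and 8.59 degrees, less where a joint would pass 70% of its speed; a pose out of reach is approached as far as the arm can. A call with a gripper value outside its range is refused whole. The fingers move at their own pace and stop on an object; FORCE is the grip in N (left out, the last holds). Time passes only in rows, so rows that repeat a pose let the fingers close. It gives the time, the measured TCP pose, the force, the opening and the grip force at its end, in the units of the state.
- arm.observe(): the state, without advancing time (a new reading comes with each control period).
- arm.get_image(name): name is "side" or "top" or "wrist"; returns the picture (400x640x3 uint8, red, green, blue); there is no depth.
- arm.get_calibration(name): a dict with "intrinsics" (3x3 intrinsics, pixels), "pose" (4x4, takes a point from camera to world coordinates). Camera axes: x right, y up, looking along -z (the intrinsics and any distortion apply to the point x, -y, -z); pixel columns grow to the right and rows downward; lengths in m; the calibration is good to about 2 mm. A picture is of the moment at which its call begins: read the wrist's pose just before it. get_calibration takes no time and is no camera call; for the wrist camera it gives the pose at the moment of the call.
- arm.sign_off(): hands the job in; it is judged then, once.
Trained networks look in the newest picture that a camera, given by its name, has taken for a name from the list of things; names that differ only in an ending like _2 or _b are one class to them, and where a whole thing is asked for, a point or a joint stands for the part that bears it (a point fixed in the world has none). Each returns a list of dicts, best first, with "conf" (0 to 1); they miss things now and then, are a little off and sometimes report something else, mostly with a low value. They report only what shows in the picture. A call takes as long as a camera call.
- arm.look_for(camera, query): "point" ([row, column] in pixels, amid what is visible of it).
- arm.silhouettes(camera, query): "region" (400x640 bool, what is visible of it) and "point" ([row, column] in pixels, amid what is visible of it).
- arm.place_of(camera, query): "point" ([row, column] in pixels: a listed point, or the origin of a listed thing).
The state is a dict: "clock": time; "joints": joint angles; "dq": joint speeds; "joint_efforts": joint torques, N m; "position": TCP position; "ee_rot": TCP orientation; "force": force on the tool from outside, world axes, zero at the start; "ft_torque": the same for the moment, N m; "width": opening from 0.0 (shut) to 1.0 (fully open); "gripper_force": force on a finger pad.
Only numpy, scipy, OpenCV 4.12 (cv2) and the standard library are available. Lean on these libraries where they do the work, as an engineer would, in place of code of your own. Each camera call takes 0.05 s, during which the arm holds its last target. There are 200 camera calls.

## Working session

There is one attempt and no reset: what is moved stays moved. The work goes in short steps, Python scripts to look and compute and a shell command to move; the robot and the scene stay as the last step left them, time stands still between calls to the robot, and variables do not carry over. Pictures are saved under pics/ and viewed, at most 10 in all, crops included, and the job is handed in when it is done.

```bash
mkdir -p pics; cat > h.py <<'E'
from cell import arm
import numpy as np, cv2
from scipy.spatial.transform import Rotation as R
def ray(cam,p):
    c=arm.get_calibration(cam);K=np.array(c["intrinsics"]);T=np.array(c["pose"])
    d=np.linalg.inv(K)@[p[1],p[0],1.]; d=T[:3,:3]@[d[0],-d[1],-d[2]]
    return T[:3,3],d/np.linalg.norm(d)
def atz(cam,p,z):
    o,d=ray(cam,p); return o+d*(z-o[2])/d[2]
def tri(rs):
    A=sum(np.eye(3)-np.outer(d,d) for o,d in rs);b=sum((np.eye(3)-np.outer(d,d))@o for o,d in rs)
    return np.linalg.solve(A,b)
def proj(cam,P):
    c=arm.get_calibration(cam);K=np.array(c["intrinsics"]);T=np.array(c["pose"])
    q=T[:3,:3].T@(np.array(P)-T[:3,3]);u=K@[q[0],-q[1],-q[2]];return u[1]/u[2],u[0]/u[2]
E
python3 - <<'E'
from h import *
np.set_printoptions(precision=4,suppress=True)
s=arm.observe();print(s)
for c in ("side","top"):
    im=arm.get_image(c);cv2.imwrite(f"pics/{c}0.png",im[:,:,::-1])
    print(c,arm.get_calibration(c)["pose"][:3])
    for q in ("pastry_case","tray_front","flap_edge","flap_hinge","jam_jar","card_stand","tongs"):
        r=arm.place_of(c,q); print(c,q,[(np.round(x["point"]),round(x["conf"],2)) for x in r[:2]])
E
```

```text
{'clock': 0.0, 'joints': array([-1.3116,  0.4352,  0.025 ,  1.5741, -0.0116,  1.134 , -0.0751]), 'dq': array([-0.0017,  0.0014,  0.001 ,  0.0002, -0.0001,  0.0011, -0.0013]), 'joint_efforts': array([ -0.0012, -66.7855,   0.9843, -31.4454,  -0.0608,   0.0431,
         0.0002]), 'position': array([0.2212, 0.5843, 0.4039]), 'ee_rot': array([-0.5653, -3.0902,  0.0024]), 'force': array([0.2945, 0.2672, 0.2009]), 'ft_torque': array([0.0408, 0.0362, 0.0091]), 'gripper_force': 0.0, 'width': 0.9995012779135325}
side [[ 0.9992  0.0238 -0.0311  0.5295]
 [-0.036   0.8687 -0.4941 -0.694 ]
 [ 0.0152  0.4948  0.8689  1.3977]]
side pastry_case [(array([249., 363.]), 0.68)]
side tray_front [(array([263., 291.]), 0.85)]
side flap_edge [(array([206., 345.]), 0.72)]
side flap_hinge [(array([226., 360.]), 0.94), (array([263., 293.]), 0.63)]
side jam_jar [(array([188., 320.]), 0.79)]
side card_stand [(array([192., 288.]), 0.78)]
side tongs [(array([346., 354.]), 0.91), (array([228., 361.]), 0.45)]
top [[-0.0049  0.9815 -0.1913  0.3869]
 [-1.     -0.0049  0.0007  0.03  ]
 [-0.0003  0.1913  0.9815  1.0796]]
top pastry_case [(array([162., 374.]), 0.66)]
top tray_front [(array([241., 397.]), 0.71)]
top flap_edge [(array([147., 400.]), 0.66)]
top flap_hinge [(array([146., 385.]), 0.6)]
top jam_jar [(array([207., 282.]), 0.74)]
top card_stand [(array([252., 287.]), 0.91)]
top tongs [(array([176., 482.]), 0.78)]
```

```bash
python3 - <<'E'
from h import *
np.set_printoptions(precision=4,suppress=True)
D={"pastry_case":((249,363),(162,374)),"tray_front":((263,291),(241,397)),"flap_edge":((206,345),(147,400)),"flap_hinge":((226,360),(146,385)),"jam_jar":((188,320),(207,282)),"card_stand":((192,288),(252,287)),"tongs":((346,354),(176,482))}
for k,(a,b) in D.items():
    z={"pastry_case":0,"tray_front":.045,"flap_hinge":.168}.get(k,0)
    print(k,tri([ray("side",a),ray("top",b)]),atz("side",a,z),atz("top",b,z))
print(R.from_rotvec(arm.observe()["ee_rot"]).as_matrix())
a=cv2.imread("pics/side0.png");b=cv2.imread("pics/top0.png")
cv2.imwrite("pics/s0.png",cv2.resize(a[130:380,200:500],None,fx=2.4,fy=2.4));cv2.imwrite("pics/t0.png",b)
E
```

```text
pastry_case [ 0.6979 -0.0967  0.0141] [ 0.7027 -0.0894  0.    ] [ 0.6987 -0.0992  0.    ]
tray_front [ 0.4957 -0.1426  0.0412] [ 0.4907 -0.1456  0.045 ] [ 0.5004 -0.1408  0.045 ]
flap_edge [ 0.6327 -0.109   0.3108] [0.6582 0.0565 0.    ] [ 0.7366 -0.164   0.    ]
flap_hinge [ 0.6788 -0.1012  0.1812] [ 0.6791 -0.0953  0.168 ] [ 0.6845 -0.1028  0.168 ]
jam_jar [0.5854 0.1228 0.0023] [0.5832 0.1232 0.    ] [0.5882 0.1238 0.    ]
card_stand [0.4815 0.111  0.0004] [0.4821 0.1114 0.    ] [0.4808 0.1108 0.    ]
tongs [ 0.6618 -0.3661 -0.0148] [ 0.6563 -0.3708  0.    ] [ 0.6622 -0.3599  0.    ]
[[-0.9352  0.3541 -0.    ]
 [ 0.3541  0.9352  0.0001]
 [ 0.      0.0001 -1.    ]]
```

View pics/s0.png

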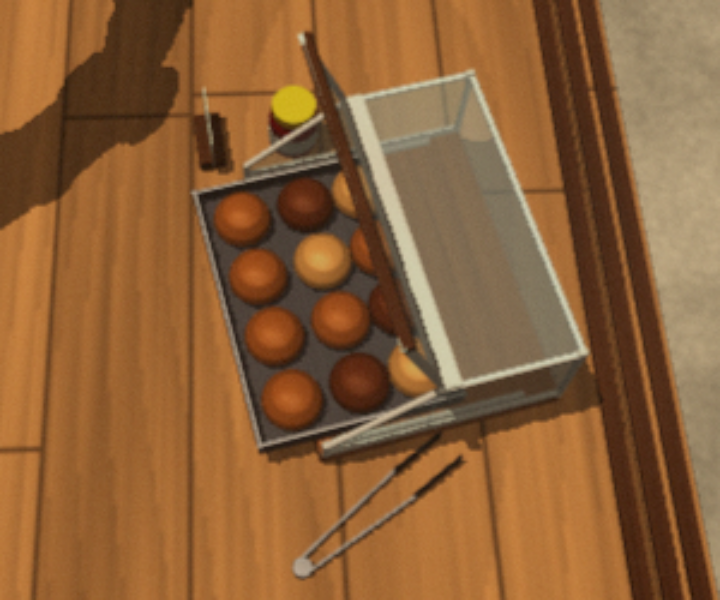

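View pics/t0.png

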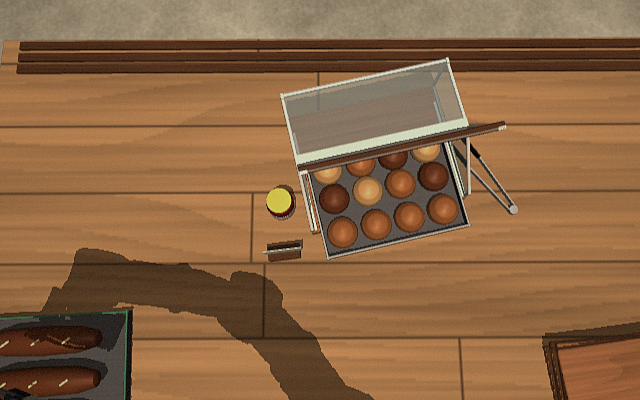

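The side view shows the tray well out, with front corners at about (row 210, col 281) and (316, 309). The flap stands up leaning towards the robot, the jar and card are at the case's left, and the tongs at its right. In the top view the tray's front edge runs from (258, 327) to (225, 469), and the networks' points agree with both pictures.

```bash
python3 - <<'E'
from h import *
np.set_printoptions(precision=4,suppress=True)
s=arm.observe();Rt=R.from_rotvec(s["ee_rot"]).as_matrix()
for c,a,b in (("side",(210,281.3),(316.3,309.2)),("top",(258,327),(225,469))):
    A,B=atz(c,a,.057),atz(c,b,.057);d=A-B
    print(c,A,B,"mid",(A+B)/2,"len",np.hypot(*d[:2]),"yaw",np.arctan2(-d[0],d[1]))
# rear roof corners (z .164): side (474,72),(585,353) crop ; top (281,95),(447,60)
for c,a,b in (("side",(130+72/2.4,200+474/2.4),(130+353/2.4,200+585/2.4)),("top",(95,281),(60,447))):
    A,B=atz(c,a,.164),atz(c,b,.164);d=A-B
    print(c,A,B,"mid",(A+B)/2,"len",np.hypot(*d[:2]),"yaw",np.arctan2(-d[0],d[1]))
# flap edge ends: side crop (305,38),(408,348); top (298,167),(505,126)
A=tri([ray("side",(130+38/2.4,200+305/2.4)),ray("top",(167,298))]);B=tri([ray("side",(130+348/2.4,200+408/2.4)),ray("top",(126,505))]);print("edge",A,B,(A+B)/2)
W=np.array(arm.get_calibration("wrist")["pose"]);print("cam in tool",Rt.T@(W[:3,3]-s["position"]),"look",Rt.T@-W[:3,2])
E
```

```text
side [0.4639 0.0178 0.057 ] [ 0.5378 -0.3028  0.057 ] mid [ 0.5009 -0.1425  0.057 ] len 0.3289926660301079 yaw 0.22654423744989508
top [0.4621 0.0177 0.057 ] [ 0.5344 -0.302   0.057 ] mid [ 0.4982 -0.1421  0.057 ] len 0.32775274054325937 yaw 0.2223459980083389
side [0.8039 0.1148 0.164 ] [ 0.882  -0.2437  0.164 ] mid [ 0.843  -0.0645  0.164 ] len 0.3669880973378308 yaw 0.21452666537837545
top [0.8002 0.1145 0.164 ] [ 0.8792 -0.2435  0.164 ] mid [ 0.8397 -0.0645  0.164 ] len 0.3666230316812899 yaw 0.21724262184682058
edge [0.5973 0.0688 0.3105] [ 0.6723 -0.291   0.3189] [ 0.6348 -0.1111  0.3147]
cam in tool [0.0756 0.0004 0.0207] look [-0.2806 -0.0003  0.9598]
```

```bash
cat > to.py <<'E'
import sys
from h import *
np.set_printoptions(precision=4,suppress=True)
O=np.array([.6998,-.0960]);yaw=.219;c=np.array([np.cos(yaw),np.sin(yaw)]);n=np.array([-c[1],c[0]])
s=arm.observe();p=s["position"];Rt=R.from_rotvec(s["ee_rot"]).as_matrix();f=s["force"]
d=p[:2]-O;print("t",round(s["clock"],2),"case xy",d@c,d@n,"ztip",p[2]-.178,"F case x,y,z",f[:2]@c,f[:2]@n,f[2])
if len(sys.argv)>1:
    x,y,z=map(float,sys.argv[1:4]);T=np.array([*(O+x*c+y*n),z+.178])
    a=np.arctan2(Rt[1,0],Rt[0,0]);r=-(yaw+np.pi-a);r=(r+np.pi)%(2*np.pi)-np.pi
    print("shift",Rt.T@(T-p),"roll",r)
E
python3 -m inch '-.463 -.615 0 -.58 .06;-.463 -.615 0 -.58 .06;-.463 -.615 0 -.58 .06;-.463 -.615 0 -.58 .06;-.463 -.615 0 -.58 .06'
python3 to.py -.27 0 .20
```

```text
clock: 1.3
position: [0.2915, 0.3425, 0.4049]
ee_rot: [-0.349, 3.122, 0.001]
force: [1.5, -1.4, 0.4]
width: 0.663
gripper_force: 0.0
t 1.3 case xy -0.3033108592382207 0.5167041468015454 ztip 0.22686231874135893 F case x,y,z 1.1540800005622023 -1.6649931926190256 0.353815740727166
shift [-0.0313 -0.5168  0.0267] roll 0.003812593675444731
```

```bash
python3 -m inch '-.03 -.517 .02 0 .06;-.03 -.517 .02 0 .06;-.03 -.517 .02 0 .06;-.03 -.517 .02 0 .06;-.03 -.517 .02 0 .06' >/dev/null; python3 -m inch '-.015 -.267 .01 0 .06;-.015 -.267 .01 0 .06;-.015 -.267 .01 0 .06;-.015 -.267 .01 0 .06;-.015 -.267 .01 0 .06'
python3 to.py -.27 0 .042
```

```text
clock: 2.3
position: [0.427, -0.1384, 0.3861]
ee_rot: [-0.342, 3.121, -0.0]
force: [1.3, 1.7, -0.1]
width: 0.653
gripper_force: 0.0
t 2.3 case xy -0.27546152267497515 0.01789474292455384 ztip 0.2081201306260964 F case x,y,z 1.6922104253012382 1.4014836645985596 -0.12471422493901008
shift [-0.0052 -0.0179  0.1661] roll -0.00046515654242718085
```

```bash
python3 -m inch '-.0 -.01 .05 0 .06;-.0 -.01 .09 0 .06;-.0 -.01 .13 0 .06;-.0 -.01 .155 0 .06;-.0 -.01 .164 0 .06'
python3 to.py -.215 0 .042
python3 - <<'E'
from h import *
s=arm.get_image("side");w=arm.get_image("wrist")
r=arm.place_of("side","tray_front");print(r[:1])
r=arm.place_of("wrist","tray_front");print(r[:1])
cv2.imwrite("pics/c1.png",np.vstack([cv2.resize(s[130:380,200:500],(480,400)),cv2.resize(w,(480,200*3//2)) [:200]])[:,:,::-1])
E
```

```text
clock: 2.8
position: [0.4283, -0.146, 0.2197]
ee_rot: [0.341, -3.119, -0.001]
force: [0.0, -0.1, 0.6]
width: 0.652
gripper_force: 0.0
t 2.8 case xy -0.27585682375864556 0.010209829369691887 ztip 0.041696645515734154 F case x,y,z -0.003503677034109538 -0.0652524069936208 0.6440331446206458
shift [-0.0609 -0.0101 -0.0005] roll -0.0011789298259525793
[{'point': [261.3, 292.1], 'conf': 0.87}]
[]
```

View pics/c1.png

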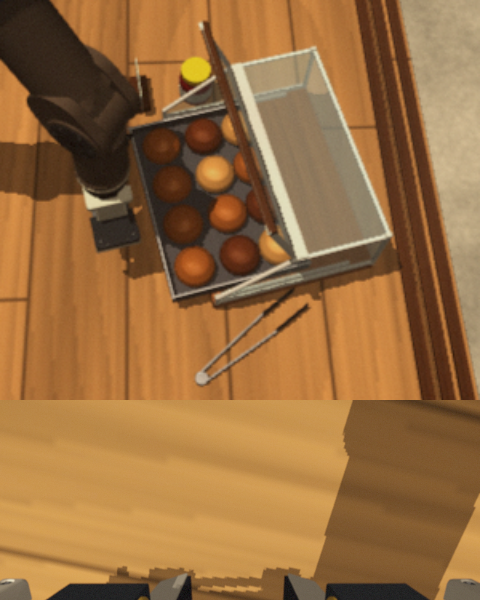

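The fingers are down ahead of the tray, clear of everything, with tray and flap unmoved. The wrist joint, at about (105, 110) in the picture, overhangs towards the case. I'll turn the gripper a quarter and push with one open finger, which keeps the wrist further from the flap.

```bash
python3 -m inch '.03 -.01 0 0 .0918;.05 -.01 0 0.1 .0918;.05 -.01 0 .25 .0918;.05 -.01 0 .4 .0918;.05 -.01 0 .55 .0918' 40; python3 -m inch '0 0 0 .14 .0918;0 0 0 .28 .0918;0 0 0 .42 .0918;0 0 0 .56 .0918;0 0 0 .7 .0918'; python3 -m inch '0 0 0 .14 .0918;0 0 0 .28 .0918;0 0 0 .32 .0918;0 0 0 .32 .0918'
python3 to.py -.285 0 .042; python3 -c "
from h import *
print(arm.observe()['joints'])"
```

```text
clock: 3.5
position: [0.3831, -0.1669, 0.2234]
ee_rot: [0.528, 3.093, 0.001]
force: [-0.5, 0.3, -0.2]
width: 0.99
gripper_force: 0.0
clock: 4.0
position: [0.3833, -0.1666, 0.2232]
ee_rot: [1.555, 2.726, 0.004]
force: [-0.5, -0.7, 0.4]
width: 0.999
gripper_force: 0.0
clock: 4.4
position: [0.383, -0.1666, 0.2225]
ee_rot: [1.962, 2.452, 0.002]
force: [0.4, -0.4, -0.1]
width: 0.998
gripper_force: 0.0
t 4.4 case xy -0.32460685148808727 -3.5224822515691936e-05 ztip 0.04451644945459568 F case x,y,z 0.27026919900639745 -0.467859816426324 -0.09209413129112665
shift [-0.0001  0.0396  0.0026] roll -1.5684753122487198
[-0.34326993  0.50164704  0.8463395   2.30302092 -0.6900286   0.60309401
  1.25520698]
```

```bash
python3 -m inch '0 .015 .001 0 .0918;0 .03 .003 0 .0918;0 .04 .003 0 .0918;0 .043 .003 0 .0918;0 .045 .003 0 .0918' >/dev/null; python3 to.py;  python3 -m inch '0 .003 0 0 .0918;0 .006 0 0 .0918;0 .009 0 0 .0918;0 .012 0 0 .0918;0 .015 0 0 .0918'; python3 to.py;  python3 -m inch '0 .003 0 0 .0918;0 .006 0 0 .0918;0 .009 0 0 .0918;0 .012 0 0 .0918;0 .015 0 0 .0918'; python3 to.py
```

```text
t 4.9 case xy -0.2797466011861953 -2.6131232749499552e-05 ztip 0.04056071912431411 F case x,y,z 0.5178224056421012 0.45951604363143733 0.15604286443959678
clock: 5.4
position: [0.4408, -0.1537, 0.2187]
ee_rot: [-1.966, -2.45, 0.0]
force: [-1.7, -0.7, 1.3]
width: 0.999
gripper_force: 1.4
t 5.4 case xy -0.26533327793354994 -7.924835690746961e-05 ztip 0.040722558195045 F case x,y,z -1.8616684099905039 -0.3251749468012101 1.2801013751436736
clock: 5.9
position: [0.4558, -0.1503, 0.2187]
ee_rot: [-1.965, -2.451, -0.0]
force: [-2.2, -0.7, 1.3]
width: 1.004
gripper_force: 1.4
t 5.9 case xy -0.2499200360342128 1.5522695817054052e-05 ztip 0.04070236945104888 F case x,y,z -2.3183794533481894 -0.18362216407004592 1.3326203095695168
```

```bash
python3 -m inch '0 .003 0 0 .0918;0 .006 0 0 .0918;0 .009 0 0 .0918;0 .012 0 0 .0918;0 .015 0 0 .0918' >/dev/null; python3 to.py;  python3 -m inch '0 .003 0 0 .0918;0 .006 0 0 .0918;0 .009 0 0 .0918;0 .012 0 0 .0918;0 .014 0 0 .0918'; python3 to.py
python3 - <<'E'
from h import *
s=arm.get_image("side")
cv2.imwrite("pics/s2.png",cv2.resize(s[130:380,200:500],(720,600))[:,:,::-1])
E
```

```text
t 6.4 case xy -0.23490324562962944 3.9529050650246096e-05 ztip 0.04072131859728528 F case x,y,z -2.9587691019364937 -0.20507658121988162 1.3617411695000057
clock: 6.9
position: [0.4842, -0.1439, 0.2187]
ee_rot: [-1.965, -2.451, -0.0]
force: [-2.8, 0.7, 0.7]
width: 0.999
gripper_force: 1.4
t 6.9 case xy -0.22081734526032018 4.034833008893611e-05 ztip 0.04069935615435985 F case x,y,z -2.5501846132508104 1.2399809018261165 0.7496134769614482
```

View pics/s2.png

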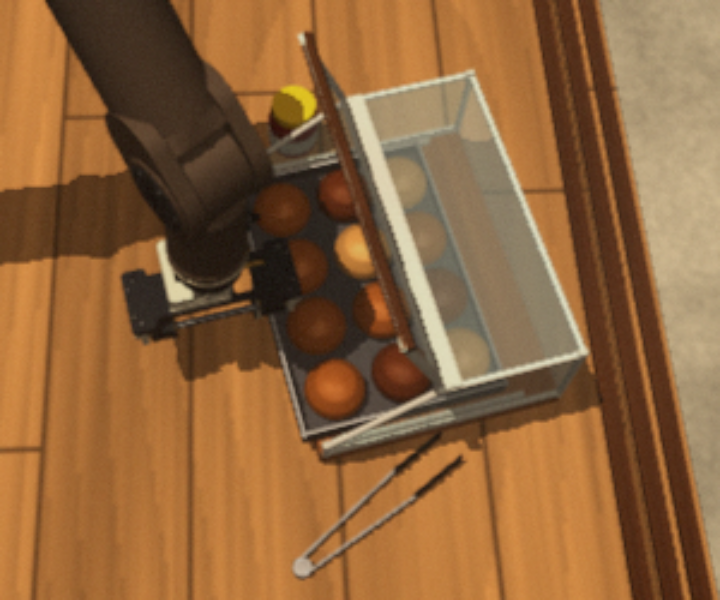

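The tray is nearly in: its front corner at (305, 437) now lies just ahead of the base corner at (325, 450). The flap is untouched.

```bash
python3 -m inch '0 .002 0 0 .0918;0 .004 0 0 .0918;0 .006 0 0 .0918;0 .008 0 0 .0918;0 .009 0 0 .0918'; python3 to.py;  python3 -m inch '0 .001 0 0 .0918;0 .002 0 0 .0918;0 .003 0 0 .0918'; python3 to.py
```

```text
clock: 7.45
position: [0.4929, -0.142, 0.2187]
ee_rot: [-1.965, -2.451, -0.0]
force: [-1.6, 0.3, 0.8]
width: 1.003
gripper_force: 1.3
t 7.45 case xy -0.21191175483602484 3.057020581125681e-05 ztip 0.04068761237738161 F case x,y,z -1.4606358388546548 0.6610341471378223 0.8116622709581613
clock: 7.75
position: [0.4957, -0.1414, 0.2187]
ee_rot: [-1.965, -2.451, -0.0]
force: [-2.7, 0.7, 1.0]
width: 1.001
gripper_force: 1.3
t 7.75 case xy -0.20909929894475762 4.6730264132293275e-05 ztip 0.040718163383773515 F case x,y,z -2.465647414091838 1.220819657927682 0.9976723569195936
```

```bash
python3 -m inch '0 .001 0 0 .0918;0 .002 0 0 .0918;0 .003 0 0 .0918'; python3 -m inch '0 .001 0 0 .0918;0 .002 0 0 .0918'
```

```text
clock: 8.05
position: [0.4986, -0.1408, 0.2187]
ee_rot: [-1.965, -2.451, -0.0]
force: [-2.8, 1.0, -0.1]
width: 0.999
gripper_force: 1.3
clock: 8.25
position: [0.5006, -0.1403, 0.2187]
ee_rot: [-1.965, -2.451, -0.0]
force: [-2.7, 1.6, 0.6]
width: 0.999
gripper_force: 1.3
```

```bash
python3 to.py
```

```text
t 8.25 case xy -0.20407145766293264 -3.7345923021509057e-06 ztip 0.04071032242631861 F case x,y,z -2.2390851684081166 2.145960460772571 0.5723195434021812
```

```bash
python3 -m inch '0 .001 0 0 .0918;0 .002 0 0 .0918;0 .002 0 0 .0918'; python3 -m inch '0 .001 0 0 .0918;0 .002 0 0 .0918;0 .002 0 0 .0918'
```

```text
clock: 8.55
position: [0.5017, -0.1402, 0.2187]
ee_rot: [-1.965, -2.449, 0.001]
force: [-7.5, 0.6, 5.1]
width: 1.001
gripper_force: 3.8
clock: 8.85
position: [0.5022, -0.1402, 0.2187]
ee_rot: [-1.965, -2.446, 0.003]
force: [-14.0, 1.0, 12.0]
width: 1.0
gripper_force: 7.7
```

Resistance jumps to 14 N with almost no further motion, so the tray is at its stop. I'll back off, rise and check.

```bash
python3 -m inch '0 -.004 0 0 .0918;0 -.03 0 0 .0918;0 -.07 -.0 0 .0918;0 -.1 -.03 0 .0918;0 -.11 -.08 0 .0918'
python3 to.py .05 0 .36
python3 - <<'E'
from h import *
O=np.array([.6998,-.0960]);yaw=.219;c=np.array([np.cos(yaw),np.sin(yaw)])
s=arm.get_image("side");t=arm.get_image("top")
for k in("side","top"):
    r=arm.place_of(k,"tray_front")
    for x in r[:1]: P=atz(k,x["point"],.045);print(k,x,P,(P[:2]-O)@c)
cv2.imwrite("pics/c3.png",np.hstack([cv2.resize(s[180:330,260:380],(480,600)),cv2.resize(t[120:270,270:350],(320,600))])[:,:,::-1])
E
```

```text
clock: 9.35
position: [0.3941, -0.1641, 0.297]
ee_rot: [-1.968, -2.444, 0.004]
force: [3.4, 0.9, 0.8]
width: 1.001
gripper_force: 0.0
t 9.35 case xy -0.31316228543359553 -4.439411950569757e-05 ztip 0.11900123077269936 F case x,y,z 3.4836677253313786 0.18693941171916495 0.829819168944636
shift [ 0.0019  0.3621 -0.2425] roll -1.5746899262786043
side {'point': [257.3, 314.4], 'conf': 0.72} [ 0.55714089 -0.13026235  0.045     ] -0.14669534524479855
top {'point': [213.0, 386.3], 'conf': 0.58} [ 0.56472265 -0.11868203  0.045     ] -0.13677880683827714
```

View pics/c3.png

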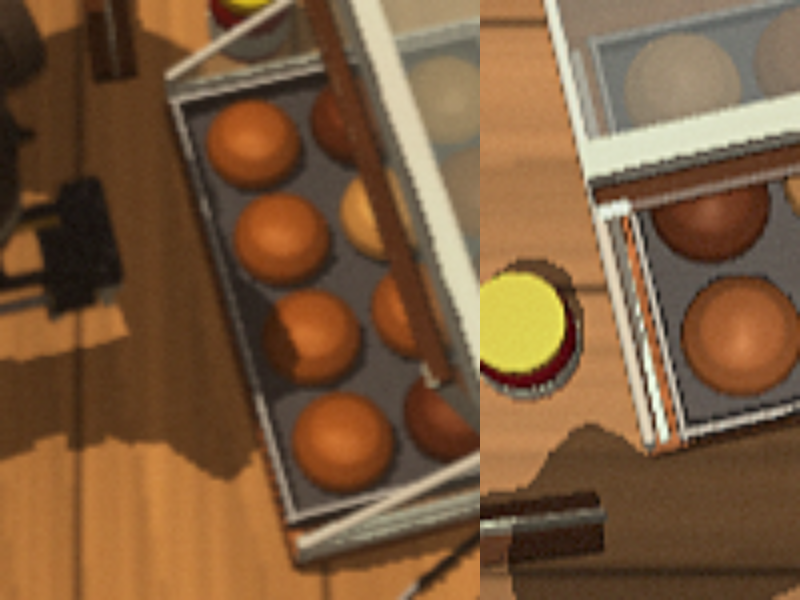

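The tray is home: its front edge lies flush with the base's front in both views, from (180, 100) to (290, 515) in the left half, and the flap is still up. Next I'll rise, roll back, and cross over the flap.

```bash
python3 -m inch '0 0 -.05 -.14 .06;0 0 -.1 -.28 .06;0 0 -.15 -.42 .06;0 0 -.2 -.56 .06;0 0 -.242 -.7 .06' >/dev/null; python3 -m inch '0 0 0 -.14 .06;0 0 0 -.28 .06;0 0 0 -.42 .06;0 0 0 -.56 .06;0 0 0 -.7 .06' ; python3 -m inch '0 0 0 -.14 .06;0 0 0 -.172 .06;0 0 0 -.172 .06'; python3 to.py -.005 0 .36
```

```text
clock: 10.55
position: [0.3977, -0.1625, 0.5398]
ee_rot: [-0.085, 3.14, -0.001]
force: [0.1, -0.3, 0.1]
width: 0.657
gripper_force: 0.0
clock: 10.85
position: [0.3974, -0.1628, 0.5398]
ee_rot: [-0.343, 3.122, 0.001]
force: [-0.2, -0.2, 0.3]
width: 0.654
gripper_force: 0.0
t 10.85 case xy -0.30964830787249265 0.00047348782383710983 ztip 0.3618391412937298 F case x,y,z -0.23251439522793602 -0.1294339317160919 0.34399083738518493
shift [-0.3046 -0.0005  0.0021] roll 6.92707268292736e-05
```

```bash
python3 -m inch '-.04 0 0 0 .06;-.08 0 0 0 .06;-.12 0 0 0 .06;-.16 0 0 0 .06;-.2 0 0 0 .06' ; python3 -m inch '-.04 0 0 0 .06;-.08 0 0 0 .06;-.105 0 0 0 .06;-.105 0 0 0 .06'; python3 to.py -.005 0 .282
```

```text
clock: 11.35
position: [0.4621, -0.1066, 0.5621]
ee_rot: [-0.339, 3.085, -0.02]
force: [0.4, -0.3, 0.6]
width: 0.652
gripper_force: 0.0
clock: 11.75
position: [0.4811, -0.074, 0.5809]
ee_rot: [-0.336, 3.047, -0.036]
force: [0.1, 0.3, -0.6]
width: 0.655
gripper_force: 0.0
t 11.75 case xy -0.2087038630958472 0.0690318313010239 ztip 0.4029057925022846 F case x,y,z 0.1932070485801752 0.23912405935346734 -0.558503049419902
shift [-0.1942 -0.0651  0.1375] roll 0.002062937115100638
```

```bash
python3 -c "
from h import *
np.set_printoptions(precision=4,suppress=True)
s=arm.observe();print(s['joints'],s['dq']);print(R.from_rotvec(s['ee_rot']).as_matrix())"
```

```text
[-1.7075 -0.4369  1.3168  1.6821  0.4671  1.5105  1.3759] [-0.06   -0.0065  0.0096 -0.0303  0.0089  0.0299 -0.0392]
[[-0.9731 -0.2169  0.0779]
 [-0.2187  0.9757 -0.0151]
 [-0.0727 -0.0317 -0.9968]]
```

```bash
cat > fk.py <<'E'
import numpy as np, itertools
from scipy.spatial.transform import Rotation as R
from scipy.optimize import least_squares
def data():
    from cell import arm
    s=arm.observe()
    return [([-1.3116,.4352,.025,1.5741,-.0116,1.134,-.0751],[.2212,.5843,.4039],[-.5653,-3.0902,.0024]),
     ([-.34327,.50165,.84634,2.30302,-.69003,.60309,1.25521],[.383,-.1666,.2225],[1.962,2.452,.002]),
     (list(s["joints"]),list(s["position"]),list(s["ee_rot"]))]
AX="zyzyzyz"
def fk(q,sg,o,L):
    T=np.eye(3);p=np.zeros(3);ps=[]
    for i in range(7):
        T=T@R.from_euler(AX[i],sg[i]*q[i]+o[i]).as_matrix()
        p=p+T@L[i];ps.append(p)
    return p,T,ps
if __name__=="__main__":
    D=data();res=[]
    for sg in itertools.product((1,-1),repeat=7):
        for o1,o3,o5,o7 in itertools.product((0,np.pi),(0,np.pi),(0,np.pi),(0,np.pi/2,np.pi,-np.pi/2)):
            if o3: continue
            o=[o1,0,0,0,o5,0,o7]
            e=max(np.linalg.norm((R.from_matrix(fk(q,sg,o,np.zeros((7,3)))[1]).inv()*R.from_rotvec(r)).as_rotvec()) for q,p,r in D)
            res.append((e,sg,o))
    res.sort(key=lambda x:x[0])
    for r in res[:12]:print(r)
    import pickle;pickle.dump(res[:12],open("fk.pkl","wb"))
E
python3 fk.py
```

```text
(np.float64(0.00023174005191397), (-1, 1, -1, 1, -1, -1, -1), [0, 0, 0, 0, 3.141592653589793, 0, -1.5707963267948966])
(np.float64(0.0002317400519140421), (-1, -1, -1, -1, -1, -1, -1), [3.141592653589793, 0, 0, 0, 0, 0, -1.5707963267948966])
(np.float64(0.0002317400519140892), (-1, -1, -1, -1, -1, 1, -1), [3.141592653589793, 0, 0, 0, 3.141592653589793, 0, 1.5707963267948966])
(np.float64(0.0002317400519141219), (-1, 1, -1, 1, -1, 1, -1), [0, 0, 0, 0, 0, 0, 1.5707963267948966])
(np.float64(0.15883954591504892), (-1, 1, -1, 1, -1, 1, -1), [3.141592653589793, 0, 0, 0, 0, 0, -1.5707963267948966])
(np.float64(0.15883954591504892), (-1, -1, -1, -1, -1, -1, -1), [0, 0, 0, 0, 0, 0, 1.5707963267948966])
(np.float64(0.15883954591504898), (-1, 1, -1, 1, -1, -1, -1), [3.141592653589793, 0, 0, 0, 3.141592653589793, 0, 1.5707963267948966])
(np.float64(0.158839545915049), (-1, -1, -1, -1, -1, 1, -1), [0, 0, 0, 0, 3.141592653589793, 0, -1.5707963267948966])
(np.float64(0.24410208209069217), (-1, -1, 1, -1, 1, -1, 1), [3.141592653589793, 0, 0, 0, 0, 0, -1.5707963267948966])
(np.float64(0.24410208209069262), (-1, 1, 1, 1, 1, 1, 1), [0, 0, 0, 0, 0, 0, 1.5707963267948966])
(np.float64(0.24410208209069262), (-1, 1, 1, 1, 1, -1, 1), [0, 0, 0, 0, 3.141592653589793, 0, -1.5707963267948966])
(np.float64(0.24410208209069262), (-1, -1, 1, -1, 1, 1, 1), [3.141592653589793, 0, 0, 0, 3.141592653589793, 0, 1.5707963267948966])
```

```bash
python3 - <<'E'
from fk import *
np.set_printoptions(precision=4,suppress=True)
sg=(-1,1,-1,1,-1,1,-1);o=[0,0,0,0,0,0,np.pi/2]
D=data()
def cols(q):
    Ts=[];T=np.eye(3)
    for i in range(7):
        T=T@R.from_euler(AX[i],sg[i]*q[i]+o[i]).as_matrix();Ts.append(T)
    return {"a1x":Ts[0][:,0],"d1":Ts[0][:,2],"L1":Ts[2][:,2],"a3x":Ts[2][:,0],"a4x":Ts[3][:,0],"L2":Ts[4][:,2],"a5x":Ts[4][:,0],"d7":Ts[6][:,2],"a6x":Ts[5][:,0],"a3y":Ts[2][:,1],"a5y":Ts[4][:,1],"a1y":Ts[0][:,1]}
for names in (["d1","L1","L2","d7"],["d1","L1","L2","d7","a6x"],["d1","L1","L2","d7","a5x"],["d1","L1","L2","d7","a3x","a4x"],["d1","L1","L2","d7","a3x","a4x","a6x"],["d1","L1","L2","d7","a1x"],["d1","L1","L2","d7","a1y","a3y","a5y"]):
    A=np.vstack([np.array([cols(q)[n] for n in names]).T for q,_,_ in D]);b=np.concatenate([p for _,p,_ in D])
    x,*_=np.linalg.lstsq(A,b,rcond=None);print(dict(zip(names,x.round(4))),np.abs(A@x-b).max())
E
```

```text
{'d1': np.float64(0.7202), 'L1': np.float64(0.5431), 'L2': np.float64(0.4408), 'd7': np.float64(0.6227)} 0.049870064881706117
{'d1': np.float64(0.7248), 'L1': np.float64(0.5366), 'L2': np.float64(0.3877), 'd7': np.float64(0.6447), 'a6x': np.float64(-0.0531)} 0.04915566668167837
{'d1': np.float64(1.1247), 'L1': np.float64(0.5267), 'L2': np.float64(0.4007), 'd7': np.float64(1.0895), 'a5x': np.float64(-0.0726)} 0.0533741683249683
{'d1': np.float64(0.7796), 'L1': np.float64(0.4942), 'L2': np.float64(0.4083), 'd7': np.float64(0.673), 'a3x': np.float64(0.0246), 'a4x': np.float64(-0.035)} 0.053368908713753216
{'d1': np.float64(0.796), 'L1': np.float64(0.5077), 'L2': np.float64(0.394), 'd7': np.float64(0.7226), 'a3x': np.float64(-0.0312), 'a4x': np.float64(-0.0376), 'a6x': np.float64(-0.0654)} 0.051109778081282115
{'d1': np.float64(0.4654), 'L1': np.float64(0.5548), 'L2': np.float64(0.4556), 'd7': np.float64(0.3721), 'a1x': np.float64(-0.0189)} 0.04953669783104753
{'d1': np.float64(0.2716), 'L1': np.float64(0.5576), 'L2': np.float64(0.4277), 'd7': np.float64(0.1919), 'a1y': np.float64(-0.0364), 'a3y': np.float64(-0.0166), 'a5y': np.float64(-0.0003)} 3.4359928748617374e-05
```

```bash
cat > ik.py <<'E'
from fk import *
np.set_printoptions(precision=3,suppress=True)
sg=(-1,1,-1,1,-1,1,-1);o=[0,0,0,0,0,0,np.pi/2]
LL=np.zeros((7,3));LL[0]=[0,-.0364,.2716];LL[2]=[0,-.0166,.5576];LL[4]=[0,-.0003,.4277];LL[6]=[0,0,.1919]
lo=np.array([-2.62,-.44,-1.27,.08,-1.32,.12,-2.74]);hi=np.array([2.62,2.09,1.32,2.57,4.46,2,2.74])
O=np.array([.6998,-.0960]);yaw=.219;c=np.array([np.cos(yaw),np.sin(yaw)]);n=np.array([-c[1],c[0]])
def F(q): p,T,ps=fk(q,sg,o,LL);return p,T
def pose(x,y,zt,roll=0):
    p=np.array([*(O+x*c+y*n),zt+.178]);a=yaw+np.pi-roll
    T=np.array([[np.cos(a),np.sin(a),0],[np.sin(a),-np.cos(a),0],[0,0,-1.]]);return p,T
def err(q,p,T):
    a,B=F(q);return np.r_[p-a,R.from_matrix(T@B.T).as_rotvec()]
def jac(q):
    a,B=F(q);J=np.zeros((6,7))
    for i in range(7):
        d=np.array(q,float);d[i]+=1e-6;b,C=F(d);J[:3,i]=(b-a)/1e-6;J[3:,i]=R.from_matrix(C@B.T).as_rotvec()/1e-6
    return J
def follow(q,p,T,n=20):  # min-norm resolved motion in n steps with clamping
    a,B=F(q);w=R.from_matrix(T@B.T).as_rotvec()
    for k in range(1,n+1):
        pk=a+(p-a)*k/n;Tk=R.from_rotvec(w*k/n).as_matrix()@B
        for _ in range(4):
            q=np.clip(q+np.linalg.pinv(jac(q),rcond=1e-3)@err(q,pk,Tk),lo,hi)
    return q,np.linalg.norm(err(q,p,T))
E
python3 - <<'E'
from ik import *
for tgt in ((-.005,0,.36),(-.005,0,.282),(-.15,0,.10),(-.31,0,.36)):
  p,T=pose(*tgt)
  for q3 in (-.8,-.4,0,.4,.8,1.2):
    best=None
    for s in ([0,.5,q3,1.5,0,1.1,.5],[-.3,.3,q3,1.6,.3,1.2,.8],[.5,.3,q3,1.6,.3,1.2,-.5]):
        r=least_squares(lambda q:np.r_[err(q,p,T),.001*(q[2]-q3)],np.clip(s,lo+.01,hi-.01),bounds=(lo,hi))
        e=np.linalg.norm(err(r.x,p,T))
        if best is None or e<best[0]: best=(e,r.x)
    print(tgt,q3,round(best[0],4),best[1])
q=np.array([-1.3116,.4352,.025,1.5741,-.0116,1.134,-.0751])
print("sim of my path")
for t in ((-.303,.517,.227),(-.27,.01,.21),(-.276,.01,.042),(-.325,0,.044),(-.325,0,.0445,1.57),(-.2025,0,.041,1.57),(-.313,0,.119,1.57),(-.31,0,.362)):
    q,e=follow(q,*pose(*t));print(t,q,round(e,4))
E
```

```text
(-0.005, 0, 0.36) -0.8 0.0 [ 0.461  0.621 -0.8    1.078  0.431  1.598  1.566]
(-0.005, 0, 0.36) -0.4 0.0 [ 0.277  0.544 -0.4    1.1    0.203  1.535  1.712]
(-0.005, 0, 0.36) 0 0.0 [ 0.063  0.511 -0.     1.125  0.     1.505  1.853]
(-0.005, 0, 0.36) 0.4 0.0 [-0.156  0.523  0.4    1.15  -0.196  1.505  1.998]
(-0.005, 0, 0.36) 0.8 0.0 [-0.352  0.586  0.8    1.171 -0.408  1.54   2.16 ]
(-0.005, 0, 0.36) 1.2 0.0 [-0.488  0.716  1.2    1.184 -0.66   1.635  2.347]
(-0.005, 0, 0.282) -0.8 0.0 [ 0.489  0.653 -0.8    1.225  0.455  1.441  1.53 ]
(-0.005, 0, 0.282) -0.4 0.0 [ 0.29   0.568 -0.4    1.247  0.216  1.368  1.694]
(-0.005, 0, 0.282) 0 0.0 [ 0.063  0.534 -0.     1.272  0.     1.335  1.853]
(-0.005, 0, 0.282) 0.4 0.0 [-0.169  0.548  0.4    1.297 -0.21   1.337  2.017]
(-0.005, 0, 0.282) 0.8 0.0 [-0.376  0.62   0.8    1.318 -0.438  1.381  2.2  ]
(-0.005, 0, 0.282) 1.2 0.0 [-0.52   0.768  1.2    1.331 -0.706  1.497  2.408]
(-0.15, 0, 0.1) -0.8 0.0 [ 0.684  0.616 -0.8    1.809  0.536  0.947  1.441]
(-0.15, 0, 0.1) -0.4 0.0 [ 0.421  0.516 -0.4    1.831  0.259  0.846  1.684]
(-0.15, 0, 0.1) 0 
[... 669 characters left out ...]
, 0.36) 1.2 0.0 [-1.057 -0.179  1.2    1.846  0.17   1.364  1.892]
sim of my path
(-0.303, 0.517, 0.227) [-0.967  0.152 -0.02   1.975  0.004  1.015  0.801] 0.0
(-0.27, 0.01, 0.21) [-0.228  0.18   0.509  2.017 -0.106  0.97   2.124] 0.0
(-0.276, 0.01, 0.042) [-0.086  0.445  0.387  2.202 -0.319  0.546  2.332] 0.0
(-0.325, 0, 0.044) [-0.021  0.4    0.388  2.281 -0.308  0.508  2.4  ] 0.0
(-0.325, 0, 0.0445, 1.57) [-0.345  0.503  0.85   2.303 -0.69   0.605  1.255] 0.0
(-0.2025, 0, 0.041, 1.57) [-0.405  0.644  0.832  2.063 -0.713  0.747  1.101] 0.0
(-0.313, 0, 0.119, 1.57) [-0.528  0.392  1.049  2.219 -0.489  0.782  1.067] 0.0
(-0.31, 0, 0.362) [-0.705 -0.067  0.949  1.834  0.056  1.346  2.02 ] 0.0
```

```bash
python3 - <<'E'
from ik import *
from cell import arm
q0=np.array(arm.observe()["joints"]);print(q0)
paths={"A":[(-.31,0,.36),(-.005,0,.36)],"B":[(-.31,0,.2),(-.31,0,.36),(-.005,0,.36)],
"C":[(-.30,.4,.36),(-.1,.5,.36),(-.005,0,.36)],"D":[(-.25,.07,.2),(-.25,.3,.36),(-.005,.3,.36),(-.005,0,.36)],
"E":[(-.21,.07,.36,-1.),(-.1,0,.36,-1),(-.005,0,.36)],"F":[(-.21,.3,.36),(-.05,.3,.36),(-.005,0,.36)],
"G":[(-.21,.07,.2),(-.25,0,.2,-.6),(-.25,0,.37,-.6),(-.005,0,.37)]}
for k,v in paths.items():
    q=q0.copy()
    for t in v: q,e=follow(q,*pose(*t));print(k,t,q,round(e,4))
E
```

```text
[-1.708 -0.437  1.317  1.682  0.467  1.511  1.376]
A (-0.31, 0, 0.36) [-1.333 -0.44   1.187  1.845  0.412  1.481  1.568] 0.0047
A (-0.005, 0, 0.36) [-1.79  -0.44   1.231  1.669  0.611  1.59   1.235] 0.3066
B (-0.31, 0, 0.2) [-1.542 -0.44   1.32   2.134  0.573  1.135  1.45 ] 0.1919
B (-0.31, 0, 0.36) [-1.329 -0.44   1.189  1.845  0.408  1.478  1.574] 0.0002
B (-0.005, 0, 0.36) [-1.791 -0.44   1.232  1.669  0.61   1.59   1.236] 0.3059
C (-0.3, 0.4, 0.36) [-1.721 -0.175  0.846  1.898  0.134  1.362  0.879] 0.0
C (-0.1, 0.5, 0.36) [-1.341  0.455  0.976  1.425 -0.375  1.457  1.418] 0.0
C (-0.005, 0, 0.36) [-0.399  0.615  0.915  1.176 -0.475  1.56   2.211] 0.0
D (-0.25, 0.07, 0.2) [-1.797 -0.44   1.32   2.107  0.595  1.147  1.238] 0.2465
D (-0.25, 0.3, 0.36) [-1.837 -0.273  1.136  1.869  0.251  1.395  1.029] 0.0
D (-0.005, 0.3, 0.36) [-2.62  -0.44   1.32   1.489  0.725  1.625  0.843] 0.485
D (-0.005, 0, 0.36) [-2.358 -0.44   1.32   1.403  0.789  1.644  1.31 ] 0.6654
E (-0.21, 0.07, 0.36, -1.0) [-1.781 -0.44   1.32   1.745  0.479  1.506  2.332] 0.0869
E (-0.1, 0, 0.36, -1) [-2.06  -0.44   1.32   1.56   0.666  1.597  2.332] 0.4057
E (-0.005, 0, 0.36) [-2.09  -0.44   1.32   1.521  0.738  1.635  1.253] 0.433
F (-0.21, 0.3, 0.36) [-2.082 -0.308  1.32   1.801  0.306  1.411  1.023] 0.0592
F (-0.05, 0.3, 0.36) [-2.56  -0.44   1.32   1.559  0.667  1.597  0.831] 0.4058
F (-0.005, 0, 0.36) [-2.353 -0.44   1.32   1.405  0.788  1.644  1.309] 0.6602
G (-0.21, 0.07, 0.2) [-1.915 -0.44   1.32   2.055  0.637  1.171  1.199] 0.3432
G (-0.25, 0, 0.2, -0.6) [-1.739 -0.44   1.32   2.062  0.635  1.17   1.963] 0.3308
G (-0.25, 0, 0.37, -0.6) [-1.588 -0.44   1.32   1.733  0.459  1.519  2.115] 0.0583
G (-0.005, 0, 0.37) [-1.804 -0.44   1.225  1.642  0.621  1.616  1.233] 0.3124
```

```bash
python3 - <<'E'
from ik import *
from cell import arm
q0=np.array(arm.observe()["joints"])
end=[(-.005,0,.36),(-.005,0,.282),(-.1,0,.22),(-.13,0,.09)]
paths={"C":[(-.30,.4,.36),(-.1,.5,.36)],"C2":[(-.30,.6,.36),(-.05,.6,.36)],"C3":[(-.30,.4,.36),(-.30,.5,.2),(-.05,.5,.36)],"C4":[(-.3,.4,.36),(-.3,.4,.36,-.8),(-.05,.5,.36)]}
for k,v in paths.items():
    q=q0.copy()
    for t in v+end: q,e=follow(q,*pose(*t));print(k,t,q,round(e,4))
E
python3 to.py -.3 .4 .36
```

```text
C (-0.3, 0.4, 0.36) [-1.721 -0.175  0.846  1.898  0.134  1.362  0.879] 0.0
C (-0.1, 0.5, 0.36) [-1.341  0.455  0.976  1.425 -0.375  1.457  1.418] 0.0
C (-0.005, 0, 0.36) [-0.399  0.615  0.915  1.176 -0.475  1.56   2.211] 0.0
C (-0.005, 0, 0.282) [-0.417  0.647  0.895  1.322 -0.497  1.401  2.247] 0.0
C (-0.1, 0, 0.22) [-0.484  0.541  0.915  1.661 -0.459  1.171  2.336] 0.0
C (-0.13, 0, 0.09) [-0.414  0.636  0.81   1.866 -0.583  0.895  2.469] 0.0
C2 (-0.3, 0.6, 0.36) [-1.868  0.179  0.937  1.685 -0.147  1.352  0.883] 0.0
C2 (-0.05, 0.6, 0.36) [-1.253  0.613  0.865  1.155 -0.453  1.559  1.307] 0.0
C2 (-0.005, 0, 0.36) [-0.38   0.602  0.866  1.174 -0.446  1.551  2.189] 0.0
C2 (-0.005, 0, 0.282) [-0.396  0.632  0.846  1.32  -0.467  1.39   2.223] 0.0
C2 (-0.1, 0, 0.22) [-0.457  0.523  0.863  1.659 -0.427  1.16   2.305] 0.0
C2 (-0.13, 0, 0.09) [-0.388  0.619  0.763  1.864 -0.547  0.88   2.434] 0.0
C3 (-0.3, 0.4, 0.36) [-1.721 -0.175  0.846  1.898  0.134  1.362  0.879] 0.0
C3 (-0.3, 0.5, 0.2) [-1.7    0.2    0.893  2.08  -0.192  0.944  1.087] 0.0
C3 (-0.05, 0.5, 0.36) [-1.189  0.522  0.867  1
[... 374 characters left out ...]
6  1.898  0.134  1.362  0.879] 0.0
C4 (-0.3, 0.4, 0.36, -0.8) [-1.914 -0.245  0.966  1.903  0.205  1.384  1.588] 0.0
C4 (-0.05, 0.5, 0.36) [-1.312  0.638  1.199  1.304 -0.588  1.574  1.594] 0.0
C4 (-0.005, 0, 0.36) [-0.456  0.668  1.078  1.181 -0.578  1.598  2.287] 0.0
C4 (-0.005, 0, 0.282) [-0.479  0.705  1.057  1.328 -0.605  1.445  2.331] 0.0
C4 (-0.1, 0, 0.22) [-0.564  0.611  1.088  1.666 -0.571  1.22   2.445] 0.0
C4 (-0.13, 0, 0.09) [-0.497  0.702  0.968  1.872 -0.709  0.957  2.589] 0.0
t 11.75 case xy -0.2087038630958472 0.0690318313010239 ztip 0.4029057925022846 F case x,y,z 0.1932070485801752 0.23912405935346734 -0.558503049419902
shift [0.0935 0.3321 0.0257] roll 0.002062937115100638
```

```bash
python3 -m inch '.03 .08 .0 0 .06;.05 .13 .01 0 .06;.06 .18 .01 0 .06;.07 .22 .02 0 .06;.08 .27 .025 0 .06'; python3 to.py -.3 .4 .36; python3 -c "
from ik import *
from cell import arm
print(arm.observe()['joints'])"
```

```text
clock: 12.25
position: [0.3594, 0.1416, 0.5459]
ee_rot: [-0.333, 3.049, -0.036]
force: [0.9, 0.7, -0.0]
width: 0.654
gripper_force: 0.0
t 12.25 case xy -0.28060554621198674 0.3058928263445708 ztip 0.3679292753691919 F case x,y,z 1.0638714288259412 0.4861744546664994 -0.0338753681383549
shift [0.0199 0.0943 0.0035] roll 3.116813387116224e-05
[-1.58  -0.263  0.835  1.916  0.264  1.365  0.981]
```

```bash
sed -i 's/;f=s\["force"\]/;f=s["force"];p=p+Rt[:,2]*.178/; s/p\[2\]-.178/p[2]/; s/z+.178\]/z]/' to.py
python3 -m inch '.015 .05 0 0 .06;.02 .095 0 0 .06'>/dev/null; python3 to.py -.1 .5 .36; python3 -c "
from ik import *
from cell import arm
s=arm.observe();print(s['joints']);print(R.from_rotvec(s['ee_rot']).as_matrix())"
```

```text
t 12.45 case xy -0.2881514555260635 0.39535864027470224 ztip 0.36411477200404485 F case x,y,z 1.3920591484185239 -0.0776357232839979 -0.9736721596868834
shift [-0.1875  0.1049  0.0141] roll 0.0011323536673550905
[-1.633 -0.173  0.73   1.905  0.19   1.336  0.839]
[[-0.973 -0.216  0.076]
 [-0.218  0.976 -0.016]
 [-0.071 -0.032 -0.997]]
```

```bash
python3 -m inch '-.038 .02 .002 0 .06;-.076 .04 .005 0 .06;-.114 .06 .008 0 .06;-.152 .08 .011 0 .06;-.19 .1 .014 0 .06'; python3 to.py 0 0 .36; python3 -c "
from ik import *
from cell import arm
s=arm.observe();print(s['joints']);print(R.from_rotvec(s['ee_rot']).as_matrix()[:,2])"
```

```text
clock: 12.95
position: [0.4862, 0.3698, 0.5377]
ee_rot: [-0.338, 3.048, -0.038]
force: [-0.3, 0.1, 0.8]
width: 0.655
gripper_force: 0.0
t 12.95 case xy -0.09465315005871756 0.4952391853189341 ztip 0.36021820489187184 F case x,y,z -0.23804132931305938 0.10568135056753998 0.7559148901792979
shift [-0.093  -0.495   0.0231] roll 0.002846792210652538
[-1.373  0.409  0.935  1.467 -0.281  1.368  1.352]
[ 0.077 -0.016 -0.997]
```

```bash
python3 -m inch '-.02 -.04 .002 0 .06;-.04 -.085 .004 0 .06;-.06 -.13 .006 0 .06;-.08 -.175 .008 0 .06;-.093 -.22 .01 0 .06' >/dev/null; python3 -m inch '0 -.045 .003 0 .06;0 -.09 .005 0 .06;0 -.135 .007 0 .06;0 -.18 .009 0 .06;0 -.225 .011 0 .06' ;python3 -m inch '0 -.03 .001 0 .06;0 -.05 .002 0 .06;0 -.05 .002 0 .06';  python3 to.py 0 0 .285; python3 -c "
from ik import *
from cell import arm
s=arm.observe();print(s['joints'])"
```

```text
clock: 13.95
position: [0.6736, -0.0481, 0.5383]
ee_rot: [-0.336, 3.048, -0.035]
force: [1.2, -0.1, 0.0]
width: 0.651
gripper_force: 0.0
clock: 14.25
position: [0.6839, -0.0993, 0.5378]
ee_rot: [-0.327, 3.05, -0.039]
force: [-0.3, -0.9, -0.3]
width: 0.654
gripper_force: 0.0
t 14.25 case xy -0.0036416769290037697 -0.005727685414775411 ztip 0.36036325585442675 F case x,y,z -0.5292846148465701 -0.7739209016765605 -0.2966099202946991
shift [0.0017 0.0082 0.0752] roll -0.00421656417005245
[-0.42   0.553  0.88   1.256 -0.432  1.438  2.19 ]
```

```bash
python3 -m inch '0 .003 .03 0 .06;0 .006 .055 0 .06;0 .006 .07 0 .06;0 .006 .075 0 .06'>/dev/null; python3 to.py
python3 - <<'E'
from h import *
s=arm.get_image("side");t=arm.get_image("top")
cv2.imwrite("pics/c4.png",np.hstack([cv2.resize(s[80:330,240:450],(504,600)),cv2.resize(t[40:270,270:383],(295,600))])[:,:,::-1])
E
```

```text
t 14.65 case xy 0.0033420224526200626 0.003950395966830549 ztip 0.2839880643538338 F case x,y,z -0.02731091868576934 0.16966493349529635 0.8887567774462298
```

View pics/c4.png

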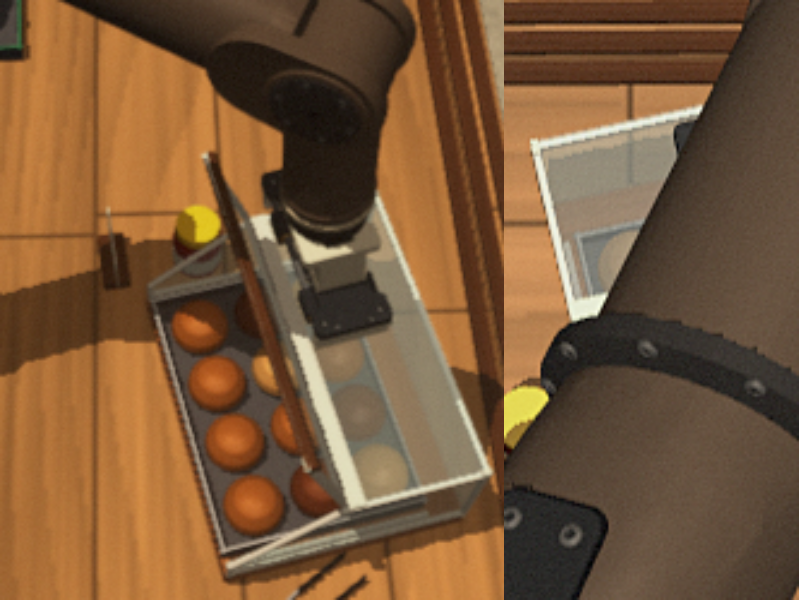

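The fingers hang behind the raised flap, whose rail runs from (210, 155) to (310, 468) in the picture. The tray is still home, and nothing else has been touched.

```bash
cat > flap.py <<'E'
from h import *
np.set_printoptions(precision=4,suppress=True)
O=np.array([.6998,-.0960]);yaw=.219;C=np.eye(3);C[:2,0]=[np.cos(yaw),np.sin(yaw)];C[:2,1]=[-np.sin(yaw),np.cos(yaw)]
Rt=R.from_rotvec(arm.observe()["ee_rot"]).as_matrix()
def tip(e): return np.array([-.02-.125*np.cos(e)+(.003+.0095*abs(np.sin(e)))*np.sin(e),0,.168+.125*np.sin(e)+(.003+.0095*abs(np.sin(e)))*np.cos(e)])
es=[1.26,1.01,.76,.51,.26,.01,-.24,-.44,-.6,-.692]
P=[np.array([.0033,.004,.284])]+[tip(e) for e in es]
for i in range(len(es)): print(es[i],"tip",P[i+1],"shift",Rt.T@C@(P[i+1]-P[i]))
E
python3 flap.py
```

```text
1.26 tip [-0.0468  0.      0.2907] shift [ 0.0495 -0.0042 -0.0102]
1.01 tip [-0.0771  0.      0.2797] shift [0.0311 0.0004 0.0087]
0.76 tip [-0.104  0.     0.261] shift [0.0282 0.0006 0.0167]
0.51 tip [-0.1254  0.      0.2357] shift [0.0231 0.0008 0.0237]
0.26 tip [-0.1394  0.      0.2054] shift [0.0162 0.001  0.0292]
0.01 tip [-0.145   0.      0.1723] shift [0.0079 0.001  0.0325]
-0.24 tip [-0.1427  0.      0.1434] shift [-0.0002  0.0009  0.029 ]
-0.44 tip [-0.1361  0.      0.1211] shift [-0.005   0.0007  0.0227]
-0.6 tip [-0.1279  0.      0.1043] shift [-0.007   0.0005  0.0173]
-0.692 tip [-0.122   0.      0.0952] shift [-0.0052  0.0003  0.0095]
```

```bash
python3 -m inch '.015 -.001 -.003 0 .06;.026 -.002 -.006 0 .06;.034 -.003 -.008 0 .06;.042 -.004 -.009 0 .06;.05 -.004 -.01 0 .06' | grep force; python3 to.py; python3 -m inch '.006 0 .002 0 .06;.012 0 .003 0 .06;.018 0 .005 0 .06;.025 0 .007 0 .06;.031 0 .009 0 .06' | grep force; python3 to.py
```

```text
force: [2.3, 0.0, -0.5]
gripper_force: 2.7
t 15.25 case xy -0.047365226540428 -0.0013448139310384178 ztip 0.2930004072749737 F case x,y,z 2.2805817302009506 -0.5047340088187142 -0.4539725913144932
force: [4.0, 0.2, -1.4]
gripper_force: 1.6
t 15.75 case xy -0.07761005894368311 -0.0011650253634056986 ztip 0.2807038608079516 F case x,y,z 3.9449688860884478 -0.6453662075498049 -1.3662384780083285
```

```bash
python3 -m inch '.006 0 .003 0 .06;.011 0 .007 0 .06;.017 0 .01 0 .06;.023 0 .013 0 .06;.028 0 .017 0 .06' | grep force; python3 to.py; python3 - <<'E'
from h import *
s=arm.get_image("side")
cv2.imwrite("pics/s5.png",cv2.resize(s[80:330,240:450],(504,600))[:,:,::-1])
E
```

```text
force: [2.0, 1.5, 2.2]
gripper_force: 1.0
t 16.25 case xy -0.10438098778825136 -0.002158211616063646 ztip 0.2620932841083363 F case x,y,z 2.2611698514086584 1.0558422831881036 2.1767400946041375
```

View pics/s5.png

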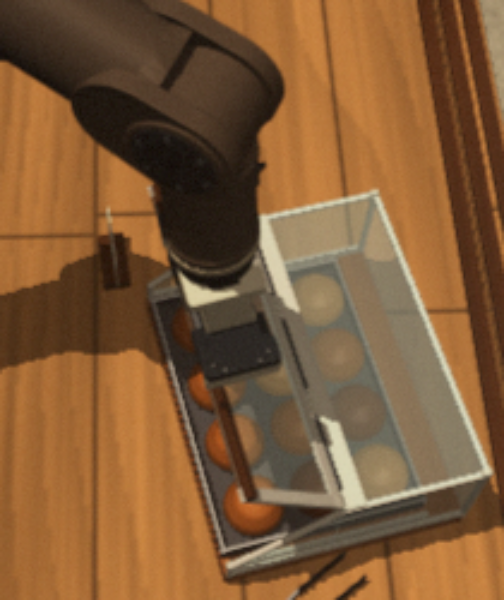

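The flap follows the fingers: its free end is now at about (250, 495), and the tray is unmoved. I'll carry on along the arc.

```bash
python3 -m inch '.005 0 .004 0 .06;.01 0 .009 0 .06;.014 0 .014 0 .06;.019 0 .019 0 .06;.023 0 .024 0 .06' | grep ^force; python3 to.py;python3 -m inch '.004 0 .005 0 .06;.007 0 .011 0 .06;.01 0 .017 0 .06;.013 0 .023 0 .06;.016 0 .029 0 .06' | grep ^force; python3 to.py
```

```text
force: [1.7, 1.2, 0.5]
t 16.8 case xy -0.12560193555923194 -0.002968500272661316 ztip 0.236175902969733 F case x,y,z 1.9258227460177726 0.8288150870430074 0.4923824930864004
force: [1.8, 0.4, 0.9]
t 17.3 case xy -0.13911952401720176 -0.00384077296131318 ztip 0.20604625511336205 F case x,y,z 1.8272959748565445 0.008382680594038648 0.8978816951349304
```

```bash
python3 -m inch '.002 0 .006 0 .06;.004 0 .012 0 .06;.006 0 .019 0 .06;.007 0 .026 0 .06;.008 0 .032 0 .06' | grep ^force; python3 to.py;python3 -m inch '0 0 .006 0 .06;0 0 .012 0 .06;0 0 .018 0 .06;0 0 .024 0 .06;0 0 .029 0 .06' | grep ^force; python3 to.py
```

```text
force: [-0.0, 0.9, 1.2]
t 17.8 case xy -0.14475702933961 -0.004796484338611619 ztip 0.17339888489965952 F case x,y,z 0.18286243095700733 0.8996020483927184 1.2402983644693206
force: [0.3, 0.7, 2.1]
t 18.3 case xy -0.14211862916723347 -0.005731908505336423 ztip 0.1447640661563461 F case x,y,z 0.39723325531764075 0.6039590573497045 2.0699034204354154
```

```bash
python3 -m inch '-.001 0 .005 0 .06;-.002 0 .01 0 .06;-.003 0 .015 0 .06;-.004 0 .019 0 .06;-.005 0 .023 0 .06' | grep ^force; python3 to.py;python3 -m inch '-.001 0 .003 0 .06;-.002 0 .006 0 .06;-.003 0 .009 0 .06;-.004 0 .011 0 .06;-.005 0 .013 0 .06' | grep ^force; python3 to.py -.122 0 .0952
```

```text
force: [0.3, 1.0, 2.1]
t 18.8 case xy -0.13556354624987316 -0.00650859036217092 ztip 0.12237903008004974 F case x,y,z 0.5182144474189709 0.8832517037091834 2.136816326176553
force: [-0.2, 0.8, 1.6]
t 19.3 case xy -0.12984328628634098 -0.0069561146641667244 ztip 0.10991974190551526 F case x,y,z -0.038413509023293185 0.7927135980190265 1.6003260514757973
shift [-0.0068  0.0074  0.015 ] roll 0.0022285099046799317
```

```bash
python3 -m inch '-.001 0 .002 0 .06;-.002 0 .004 0 .06;-.003 0 .006 0 .06;-.004 0 .008 0 .06;-.005 0 .01 0 .06' | grep ^force; python3 to.py;python3 -m inch '-.001 0 .001 0 .06;-.001 0 .002 0 .06;-.002 0 .003 0 .06;-.002 0 .004 0 .06' | grep ^force; python3 to.py
```

```text
force: [-0.4, 1.3, 2.7]
t 19.8 case xy -0.12403575705350903 -0.00718177087552311 ztip 0.10030655364647925 F case x,y,z -0.1114800338732816 1.3215785694276665 2.663629272447496
force: [-0.1, 1.0, 2.7]
t 20.2 case xy -0.12174792015719649 -0.0073549215136963185 ztip 0.09659419556675974 F case x,y,z 0.15380573644615286 0.9752846881115828 2.657955593684913
```

```bash
python3 -m inch '0 0 .001 0 .06;0 0 .002 0 .06;-.001 0 .003 0 .06' | grep ^force; python3 to.py;python3 -m inch '0 0 .001 0 .06;-.001 0 .002 0 .06' | grep ^force; python3 to.py
```

```text
force: [-4.5, -0.9, 10.1]
t 20.5 case xy -0.12083271762548718 -0.007601699302762847 ztip 0.09380632764454502 F case x,y,z -4.630571761226793 0.12919620305361235 10.054061456658435
force: [-14.7, 2.5, 30.5]
t 20.7 case xy -0.12026591899652816 -0.007694678144923096 ztip 0.09288168327449747 F case x,y,z -13.814264836148762 5.642792125168006 30.537243839426555
```

The force has risen sharply with no more travel, so the flap is on its stop. I'll lift off straight up and check.

```bash
python3 -m inch '0 0 -.003 0 .06;0 0 -.008 0 .06;0 0 -.03 0 .06;.01 0 -.07 0 .06;.05 0 -.11 0 .06' | grep ^force; python3 -m inch '.05 0 0 0 .06;.1 0 0 0 .06;.13 0 0 0 .06;.13 0 0 0 .06' | grep ^force; python3 to.py
python3 - <<'E'
from h import *
O=np.array([.6998,-.0960]);c=np.array([np.cos(.219),np.sin(.219)])
s=arm.get_image("side");t=arm.get_image("top")
rs=[]
for k in("side","top"):
    for q,z in (("flap_edge",.07),("tray_front",.045)):
        r=arm.place_of(k,q)
        for x in r[:1]:
            P=atz(k,x["point"],z);print(k,q,x,P,(P[:2]-O)@c)
            if q=="flap_edge": rs.append(ray(k,x["point"]))
if len(rs)==2:
    P=tri(rs);print("edge",P,"case x",(P[:2]-O)@c,"want -.139, .070")
cv2.imwrite("pics/c6.png",np.hstack([cv2.resize(s[130:340,240:450],(500,500)),cv2.resize(t[40:270,270:400],(283,500))])[:,:,::-1])
E
```

```text
force: [0.6, 0.1, 2.3]
force: [0.4, 0.4, 0.6]
t 21.6 case xy -0.30621899109252426 -0.004062902352378499 ztip 0.18348644918789633 F case x,y,z 0.4703175577468331 0.31292379260273745 0.6080908407642546
side flap_edge {'point': [252.9, 315.9], 'conf': 0.77} [ 0.56124047 -0.12757803  0.07      ] -0.14211050501392583
top flap_edge {'point': [206.6, 387.8], 'conf': 0.71} [ 0.57492814 -0.11890639  0.07      ] -0.1268658150880359
edge [ 0.56877253 -0.12190992  0.0626321 ] case x -0.1335269273443802 want -.139, .070
```

View pics/c6.png

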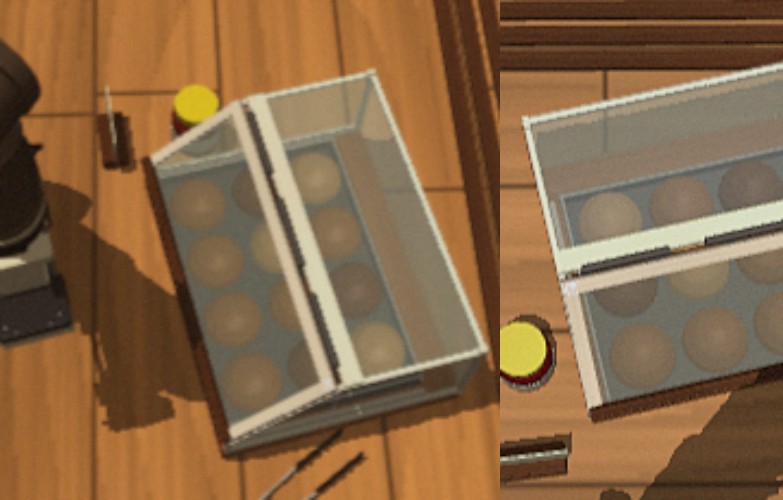

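The flap lies shut along the sloping sides: its rail runs from (150, 160) to (225, 440) at the case's front. The tray is home under it, the jar, card and tongs are where they were, and the arm is clear.

```bash
python3 -c "
from cell import arm
print(arm.sign_off())"
```

```text
the job is handed in; nothing more can be done
None
```

The tray was pushed home to its stop, then the flap was pushed shut to its stop; the jar, card stand and tongs were not touched, and the job was handed in at about 22 s of the 54 s allowed (sign-off gave no verdict).

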